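# Set the try square on the pencil mark

### The job

Get the panel ready for marking out. Push it back until its far edge sits flush along the wooden bench stop, and slide the try square, blade flat on the panel, until its stock is flush along the panel's white near edge and the outer edge of the blade (the edge in line with the end of the stock) is on the pencil mark. Leave the glue bottle, filler tin, screwdriver and sanding block where they are, and let go of everything.

Things in the scene. Friction and masses are not known exactly. Their poses are not given: they have to be found in the camera images.
- stop: Bench stop: a pale wooden batten screwed to the bench beyond the panel, 45 deep (x), 360 long (y), 12 high; it cannot move. Origin on the bench under the middle of its working face, the vertical face towards the robot and panel (at x = 0 of its own frame); its x points away from the panel, its y along the face, z up.
- panel: Loose MDF panel flat on the bench, short of the stop and a little askew: 200 deep (x), 320 wide (y), 18 thick, about 0.8 kg, friction about 0.6 (5 N slides it, up to 15 N squares it up), with a white near edge towards the robot. Origin at the centre of its underside; white near edge at x = -100, far edge at x = +100, sides at y = +/-160, top at z = 18.
- panel_far_left (a point): Left end (y = +160) of the panel's far edge, half-way up its thickness. Panel's axes.
- panel_far_right (a point): Right end (y = -160) of the panel's far edge, half-way up its thickness. Panel's axes.
- pencil_mark (a point): Pencil mark on the panel: a dark line 3 wide and 60 long, drawn on the top face from the near edge towards the far edge, square to that edge, with two short strokes making an arrow head that points at the edge. This point is where the line meets the near edge (middle of its width), at the top face. Panel's axes. It moves with the panel.
- square: Joiner's try square, 0.25 kg: dark hardwood stock with a thin steel blade leaving it at right angles at its left (+y) end. It starts with the blade on the panel and the stock hanging in front of the near edge, clear of it and askew. Origin: middle of the stock's inner (brass) face, level with the blade's underside; x along the blade away from the stock, y along the stock, z up.
- square_corner (a point): Left end (y = +60 of the square's frame) of the stock's inner face, level with the blade's underside: the root of the blade's outer edge, which must be on the mark. Square's axes. The blade is 200 long (x 0 to 200), 45 wide (y 15 to 60) and 2.5 thick.
- square_heel (a point): Right end (y = -60 of the square's frame) of the stock's inner face, level with the blade's underside. Square's axes. The square balances about 65 beyond this face, so it stays on the panel while the gap between stock and edge is under about 55.
- stock_centre (a point): Centre of the stock, which is 120 long (y), 36 wide (x) and 22 thick, from 8 to 30 above the bench while the blade lies on the panel. Its outer face is 18 to the robot's side of this point. It can be pushed on the outer face or ends, or pinched from above across the 36, beside the blade, by the upper 12 that stands above the panel's top. Square's axes.
- glue: Bystander: white glue bottle standing on the bench to the right of the panel, 60 diameter, 186 high. Origin under its centre.
- filler: Bystander: round filler tin standing to the left of the panel, 76 diameter, 62 high. Origin under its centre.
- screwdriver: Bystander: screwdriver with a black handle lying on the bench to the right of the panel, about 200 long. Origin on the bench under its middle.
- sander: Bystander: cork sanding block on the bench to the left of the panel, 66 by 120 by 30. Origin under its centre.

How it is judged:
At the end, for the whole second after the job is handed in: Panel flat, both ends of its far edge within 2.5 mm of the stop; blade flat on the panel, right way up, both ends of the stock's inner face within 2.2 mm of the near edge; root of the blade's outer edge within 3 mm of the pencil mark's middle along the edge; square and panel at rest (x of each of panel_far_left, panel_far_right in the frame of stop above -0.0025 m and height (world z) of panel below 0.003 m and angle between panel's own z axis and vertical below 0.02 rad and x of each of square_corner, square_heel in the frame of panel above -0.1022 m and y of square_corner in the frame of pencil_mark between -0.003 and 0.003 m and z of square_corner in the frame of pencil_mark between -0.002 and 0.0025 m and angle between square's own z axis and vertical below 0.03 rad and linear speed of each of square, panel below 0.01 m/s); the robot touches nothing.
It fails at once if a bystander is moved more than 20 mm (distance of any of glue, filler, screwdriver, sander from where it was at the start of the episode above 0.02 m).
It also fails if it takes over 72 s, if anything falls off the work surface, if the arm or the gripper's body presses on something with over 40 N, if the wrist force passes 120 N, or if a joint passes its speed limit or range.

### The arm

A 6-joint arm with a two-finger parallel gripper is mounted at the origin on the work surface. World frame = base frame: x ahead of the robot, y to its left, z up, the work surface at z = 0. Lengths are in m, angles in rad, forces in N, time in s.
With the tool pointing down it reaches from about 0.3 to 0.825 m from the base axis. Payload 5.4 kg.
Tool frame: the origin (TCP) lies at the very end of the fingers, on their centre line; the grasp point (between the pads) lies 19 mm behind it; z points along the fingers, y is the direction in which the jaws open and shut (so a half turn about z gives the same grasp; the last joint's range is limited). The gripper opens to 92 mm and grips with 3 to 60 N. Pads are 20 mm wide; open, the fingers measure 128 mm over their backs; the gripper's body (75 mm by 189 mm) begins 69 mm behind the grasp point.
Start: joints at [-0.21, 0.158, 1.597, -0, 1.386, -0.21], TCP at [0.575, -0, 0.215] pointing down, gripper open.
Joint ranges: [-2.91, 2.91], [-0.94, 2.29], [0.18, 2.7], [-1.29, 4.43], [0.17, 2.64], [-3, 3]. Speed limits (rad/s): [2.57, 2.57, 3.14, 3.14, 3.14, 3.14].

### API

Orientations are given as a unit quaternion [x, y, z, w].
In Python, from bench import robot, eyes, workorder gives the robot as it stands. The module is installed in compiled form; this text tells all that it offers.
- The arm moves only by the tool carry_out, never from a script. Its argument "plan" is a list that holds one entry, the list of rows, each a list of 5 numbers: the shift along the tool's x, y, z in units of 25 mm (1.0 is 25 mm), then the turn about the tool's z in units of 5 degrees (1.0 is 5 degrees), then the finger opening in mm, from 0 to 91.9. A call has 1 to 12 rows; each row is the pose to reach, as a shift and turn from the pose commanded when the call began, along the tool's axes at that moment; what a row does not reach only later rows make up. A row lasts 1/10 s, in which the tool goes at most 50 mm and 8.59 degrees, less where a joint would pass 70% of its speed; a pose out of reach is approached as far as the arm can. A call with a gripper value outside its range is refused whole. The fingers move at their own pace and stop on an object; "squeeze" is the grip in N (left out, the last holds). Time passes only in rows, so rows that repeat a pose let the fingers close. It gives the time, the measured TCP pose, the force and the opening at its end, in the units of the state.
- robot.sense(): the state, without advancing time (a new reading comes with each control period).
- eyes.read_camera(name): name is "scene" or "side" or "wrist"; returns a dict with "img" (480x640x3 uint8, blue, green, red), "camera_matrix" (3x3 intrinsics, pixels), "world_to_cam" (4x4, takes a point from world to camera coordinates); the wrist camera has in their place "hand_eye" (4x4, takes a point from camera to tool coordinates, whose origin is the TCP and whose axes are the flange's). Camera axes: x right, y up, looking along -z (the intrinsics and any distortion apply to the point x, -y, -z); pixel columns grow to the right and rows downward; lengths in m; the calibration is good to about 2 mm. A picture is of the moment at which its call begins: read the wrist's pose just before it. There is no depth.
- workorder.hand_in(): hands the job in, once; it reports no verdict.
Trained networks look in a picture, given as the dict that the camera call returned (one of the last four; its "shot" number tells which), for a name from the list of things; names that differ only in an ending like _2 or _b are one class to them, and where a whole thing is asked for, a point or a joint stands for the part that bears it (a point fixed in the world has none). Each returns a list of dicts, best first, with "confidence" (0 to 1); they miss things now and then, are a little off and sometimes report something else, mostly with a low value. They report only what shows in the picture. A call takes as long as a camera call.
- eyes.find_in(label, picture): "pixel" ([row, column] in pixels, amid what is visible of it).
- eyes.cut_out(label, picture): "pixels" (480x640 bool, what is visible of it) and "pixel" ([row, column] in pixels, amid what is visible of it).
The state is a dict: "t": time; "joint_positions": joint angles; "qd": joint speeds; "tau": joint torques, N m; "ee_pos": TCP position; "tool_rot": TCP orientation; "wrist_force": force on the tool from outside, world axes, zero at the start; "torque": the same for the moment, N m; "grip_width": finger opening in m.
Only numpy, scipy, OpenCV 4.12 (cv2) and the standard library are available. Lean on these libraries where they do the work, as an engineer would, in place of code of your own. Each camera call takes 0.05 s, during which the arm holds its last target.

## Working session

There is one attempt and no reset: what is moved stays moved. The work goes in short steps, Python scripts to look and compute and a tool call to move; the robot and the scene stay as the last step left them, time stands still between calls to the robot, and variables do not carry over. Pictures are saved under pics/ and viewed, and the job is handed in when it is done.

Besides the shell and the picture viewer there is one more tool, called after "Call:" as name(argument=value, ...), one argument or row to a line, values as JSON. carry_out: Moves the arm, as the interface text tells. Its arguments: {"type":"object","properties":{"plan":{"type":"array","items":{"type":"array","items":{"type":"array","items":{"type":"number"}}}},"squeeze":{"type":"number"}},"required":["plan"]}

```bash
mkdir -p pics; cat > h.py <<'E'
import numpy as np, cv2
from bench import robot, eyes, workorder
def px2world(p,pic,z,):
    K=np.array(pic["camera_matrix"]);T=np.array(pic["world_to_cam"])
    r,c=p; d=np.linalg.inv(K)@np.array([c,r,1.0]); d=np.array([d[0],-d[1],-d[2]])
    R=T[:3,:3];o=-R.T@T[:3,3]; w=R.T@d
    return o+w*(z-o[2])/w[2]
def world2px(X,pic):
    K=np.array(pic["camera_matrix"]);T=np.array(pic["world_to_cam"])
    p=T[:3,:3]@np.array(X)+T[:3,3]; q=K@np.array([p[0],-p[1],-p[2]]); return q[1]/q[2],q[0]/q[2]
def Rt(q):
    from scipy.spatial.transform import Rotation as R
    return R.from_quat(q).as_matrix()
def wrist():
    s=robot.sense(); pic=eyes.read_camera("wrist")
    T=np.eye(4);T[:3,:3]=Rt(s["tool_rot"]);T[:3,3]=s["ee_pos"]
    pic["world_to_cam"]=np.linalg.inv(T@np.array(pic["hand_eye"]))
    return pic
E
python3 - <<'E'
from h import *
s=robot.sense(); print({k:np.round(v,3).tolist() for k,v in s.items()})
for n in ["scene","side","wrist"]:
    p=wrist() if n=="wrist" else eyes.read_camera(n)
    cv2.imwrite(f"pics/{n}0.png",p["img"]); print(n,[k for k in p],np.round(p["camera_matrix"],1).tolist(), np.round(np.linalg.inv(p["world_to_cam"]),3).tolist())
E
```

```text
{'t': 0.0, 'joint_positions': [-0.21, 0.159, 1.598, -0.0, 1.386, -0.21], 'qd': [0.001, -0.001, -0.001, -0.001, -0.001, 0.001], 'tau': [0.0, -38.557, -32.21, 0.07, 0.038, -0.0], 'ee_pos': [0.574, 0.0, 0.214], 'tool_rot': [0.707, 0.707, -0.001, -0.001], 'wrist_force': [-0.496, 0.034, -0.765], 'torque': [0.004, -0.005, 0.012], 'grip_width': 0.092}
scene ['img', 'camera_matrix', 'world_to_cam', 'shot'] [[462.9, 0.0, 326.1], [0.0, 462.9, 247.6], [0.0, 0.0, 1.0]] [[-0.677, -0.492, 0.547, 1.132], [0.736, -0.447, 0.508, 0.507], [-0.005, 0.747, 0.665, 0.669], [0.0, 0.0, 0.0, 1.0]]
side ['img', 'camera_matrix', 'world_to_cam', 'shot'] [[485.3, 0.0, 320.4], [0.0, 485.3, 238.9], [0.0, 0.0, 1.0]] [[-0.975, 0.168, -0.145, 0.473], [-0.222, -0.733, 0.643, 0.601], [0.002, 0.659, 0.752, 0.773], [0.0, 0.0, 0.0, 1.0]]
wrist ['img', 'camera_matrix', 'hand_eye', 'shot', 'world_to_cam'] [[429.4, 0.0, 321.1], [0.0, 429.4, 241.5], [0.0, 0.0, 1.0]] [[1.0, 0.001, 0.002, 0.575], [-0.001, 0.966, 0.259, 0.072], [-0.002, -0.259, 0.966, 0.385], [0.0, 0.0, 0.0, 1.0]]
```

View pics/scene0.png

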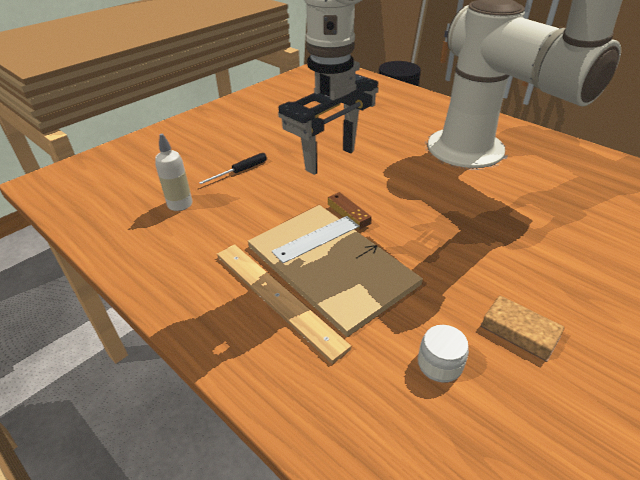

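View pics/side0.png

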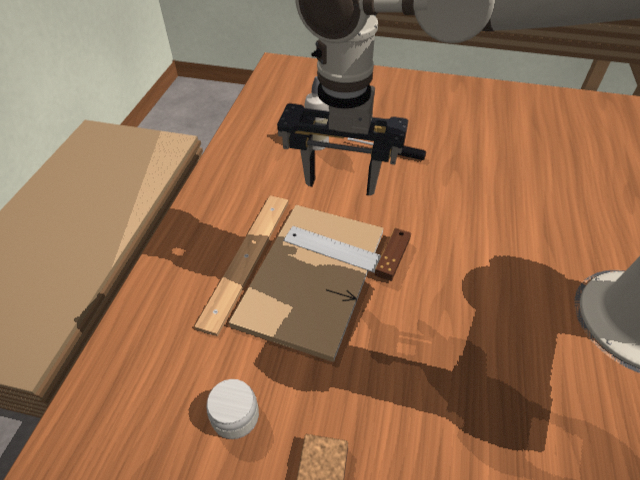

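View pics/wrist0.png

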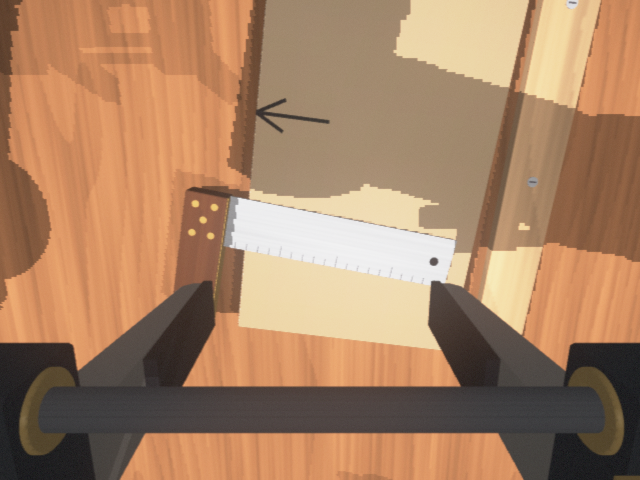

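```bash
python3 - <<'E'
import cv2
a=cv2.imread("pics/wrist0.png")
cv2.imwrite("pics/w0a.png",cv2.resize(a[0:300,150:310],None,fx=2,fy=2,interpolation=cv2.INTER_CUBIC))
cv2.imwrite("pics/w0b.png",cv2.resize(a[0:300,400:620],None,fx=2,fy=2,interpolation=cv2.INTER_CUBIC))
b=cv2.imread("pics/side0.png")
cv2.imwrite("pics/s0.png",cv2.resize(b[180:370,180:430],None,fx=3.1,fy=3.1,interpolation=cv2.INTER_CUBIC))
E
```

```text
(no output)
```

View pics/w0a.png

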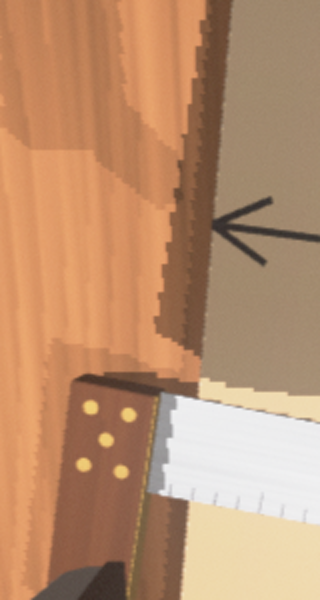

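View pics/w0b.png

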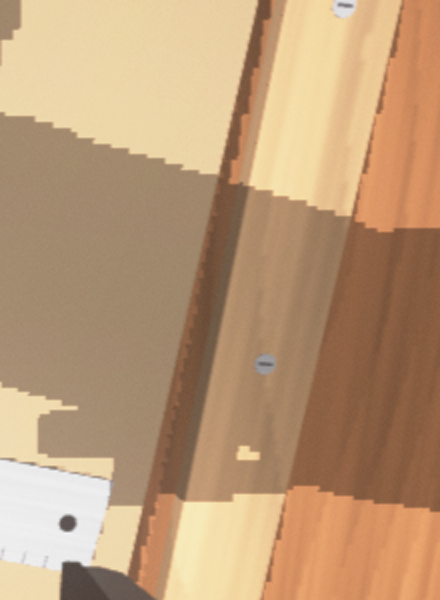

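View pics/s0.png

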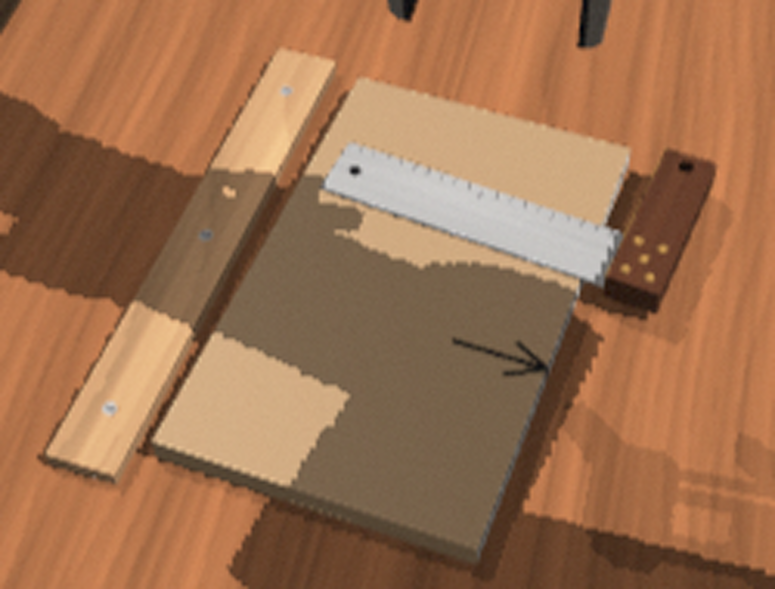

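```bash
cat > m0.py <<'E'
from h import *
p=eyes.read_camera("side"); w=wrist()
def S(u,v,z): return np.round(px2world((180+v/3.1,180+u/3.1),p,z)[:2]*1000,1)
def W(c,r,z): return np.round(px2world((r,c),w,z)[:2]*1000,1)
print("side"); 
for n,u,v,z in [("stopR",333,63,.012),("stopL",118,480,.012),("FR",358,80,.018),("FL",150,447,.018),("NR",628,148,.018),("NL",478,553,.018),("arrow",547,369,.018),("stock inR",668,150,.03),("outR",715,160,.03),("outL",655,302,.03),("inL",608,288,.03),("tipOut",325,187,.02),("tipIn",350,145,.02)]: print(n,S(u,v,z))
print("wrist")
for n,u,v,z in [("near",265.5,0,.018),("near",239,325,.018),("arrow",256,112,.018),("stop",542,0,.012),("stop",485,285,.012),("panelfar",529,0,.018),("panelfar",484,210,.018),("inL",230.5,196.5,.0205+.0095),("outL",190,190,.03),("bladeroot",231,197,.0205),("tipOut",455,240,.02),("brass",219,292,.03)]: print(n,W(u,v,z))
E
python3 m0.py
```

```text
side
stopR [ 717.2 -145.3]
stopL [746.5 211.9]
FR [ 693.5 -126.8]
FL [734.1 190.4]
NR [ 497.5 -104.6]
NL [535.7 213.8]
arrow [519.9  85.8]
stock inR [470.8 -97.5]
outR [439.2 -95.5]
outL [463.1  30.5]
inL [492.8  26.3]
tipOut [688.6 -22.7]
tipIn [682.2 -63.1]
wrist
near [532.4 165.9]
near [ 498.2 -106.9]
arrow [521.8  83.5]
stop [747.6 167.1]
stop [726.2 -69.6]
panelfar [734.8 165.6]
panelfar [716.2   1.9]
inL [499.6  15.8]
outL [466.3  21.2]
bladeroot [498.   13.8]
tipOut [692.5 -24.5]
brass [484.7 -69.2]
```

Call:
carry_out(
  plan=[
    [[-0.6,-1.1,1.1,0.5,91.9],[-1.2,-2.2,2.2,1.0,91.9],[-1.8,-3.4,3.4,1.6,91.9],[-2.4,-4.5,4.6,2.2,91.9],[-2.4,-4.5,4.6,2.2,91.9],[-2.4,-4.5,4.6,2.2,91.9]],
  ],
)

```text
t: 0.85
ee_pos: [0.4622, -0.0601, 0.0994]
tool_rot: [0.772, 0.636, -0.0, -0.0]
wrist_force: [1.1, -1.0, 0.4]
grip_width: 0.0924
```

```bash
python3 - <<'E'
from h import *
s=robot.sense(); print(s["t"],np.round(s["ee_pos"],4),np.round(s["tool_rot"],4),np.round(s["wrist_force"],1))
w=wrist(); cv2.imwrite("pics/w1.png",w["img"])
p=eyes.read_camera("side"); cv2.imwrite("pics/s1.png",cv2.resize(p["img"][160:400,170:450],None,fx=2.5,fy=2.5,interpolation=cv2.INTER_CUBIC))
c=eyes.read_camera("scene"); 
for n in ["glue","screwdriver"]:
  for im in (c,p):
    r=eyes.find_in(n,im)
    for d in r[:1]: print(n,d["confidence"],np.round(px2world(d["pixel"],im,.09 if n=="glue" else .012),3))
E
```

```text
0.85 [ 0.4622 -0.0601  0.0994] [ 7.718e-01  6.358e-01 -0.000e+00 -3.000e-04] [ 1.1 -1.   0.4]
glue 0.97 [ 0.717 -0.346  0.09 ]
glue 0.79 [ 0.706 -0.356  0.09 ]
screwdriver 0.95 [ 0.499 -0.378  0.012]
screwdriver 0.72 [ 0.513 -0.392  0.012]
```

```bash
ls pics
```

```text
s0.png
s1.png
scene0.png
side0.png
w0a.png
w0b.png
w1.png
wrist0.png
```

View pics/w1.png

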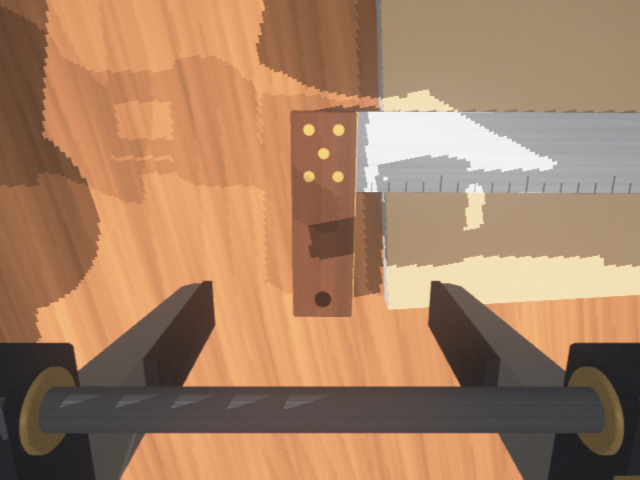

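View pics/s1.png

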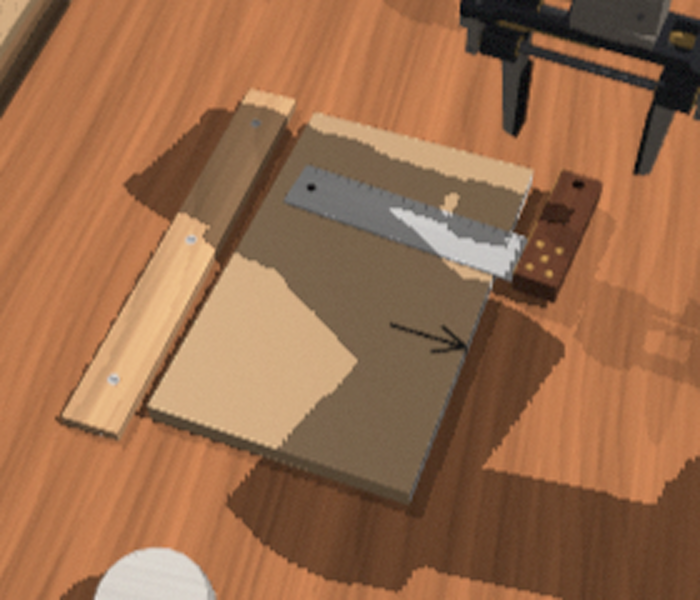

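```bash
python3 - <<'E'
from h import *
w=wrist()
for n,u,v,z in [("inL",357,112,.03),("outL",292,112,.03),("inR",352,316,.03),("outR",293,317,.03),("bladein",640,192,.0205),("bladein",370,191,.0205),("bladeout",640,112,.0205),("bladeout",358,111,.0205),("near",378,0,.018),("near",388,308,.018)]: print(n,np.round(px2world((v,u),w,z)[:2]*1000,1))
E
```

```text
inL [498.7  14.2]
outL [464.4  20.9]
inR [ 475.5 -102.8]
outR [440.  -96.5]
bladein [655.1 -61.8]
bladein [499.5 -30.8]
bladeout [655.2 -15.9]
bladeout [500.2  14.8]
near [520.4  68.4]
near [ 498.8 -107.4]
```

Call:
carry_out(
  plan=[
    [[-0.1,0.12,1.0,0,91.9],[-0.1,0.12,2.0,0,91.9],[-0.1,0.12,2.8,0,91.9],[-0.1,0.12,3.14,0,91.9],[-0.1,0.12,3.14,0,91.9]],
  ],
)

```text
t: 1.75
ee_pos: [0.4642, -0.0626, 0.0202]
tool_rot: [0.772, 0.636, -0.001, -0.001]
wrist_force: [0.5, 0.2, -0.3]
grip_width: 0.0919
```

Call:
carry_out(
  plan=[
    [[0,0,0,0,20],[0,0,0,0,20],[0,0,0,0,20],[0,0,0,0,20],[0,0,0,0,20],[0,0,0,0,20],[0,0,0,0,20],[0,0,0,0,20]],
  ],
  squeeze=20,
)

```text
t: 2.55
ee_pos: [0.4647, -0.063, 0.021]
tool_rot: [0.772, 0.636, -0.0, -0.0]
wrist_force: [-1.1, -0.2, 0.8]
grip_width: 0.0355
```

```bash
cat > look.py <<'E'
from h import *
import sys
t=sys.argv[1]
s=robot.sense(); print(s["t"],np.round(s["ee_pos"],4),np.round(s["tool_rot"],4),np.round(s["wrist_force"],1),s["grip_width"])
w=wrist(); cv2.imwrite(f"pics/w{t}.png",w["img"])
p=eyes.read_camera("side"); cv2.imwrite(f"pics/s{t}.png",cv2.resize(p["img"][160:400,170:450],None,fx=2.5,fy=2.5,interpolation=cv2.INTER_CUBIC))
E
python3 look.py 2
```

```text
2.55 [ 0.4647 -0.063   0.021 ] [ 7.716e-01  6.361e-01 -2.000e-04 -3.000e-04] [-1.1 -0.2  0.8] 0.035483028696192416
```

View pics/w2.png

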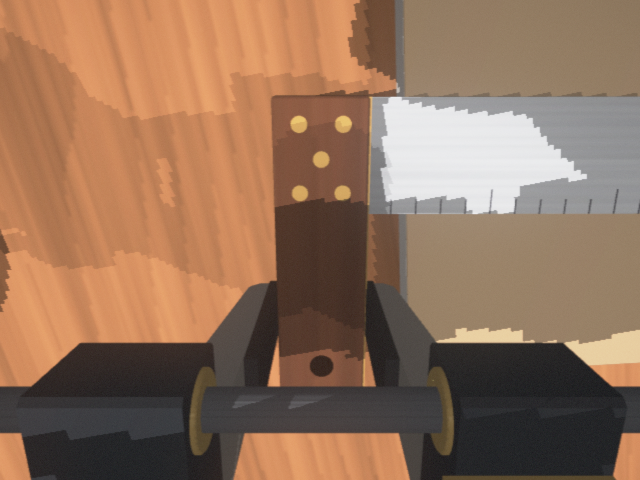

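View pics/s2.png

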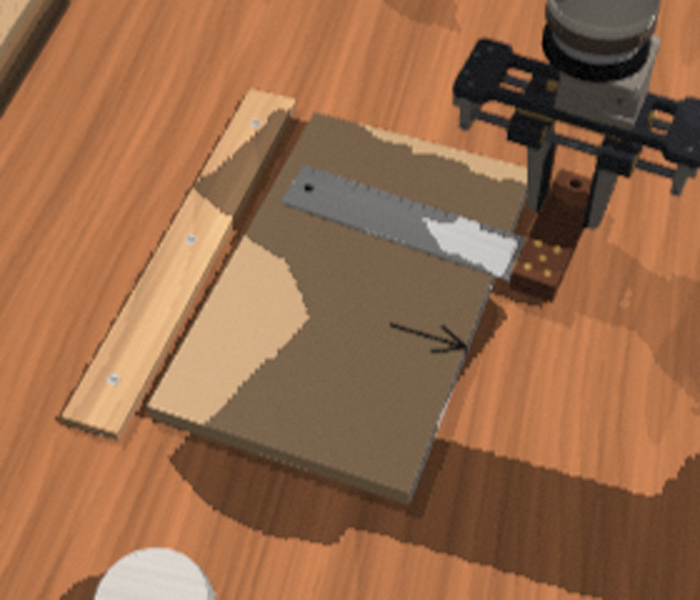

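Call:
carry_out(
  plan=[
    [[0.4,0.03,0,-0.1,20],[0.8,0.07,0,-0.2,20],[1.2,0.11,0,-0.3,20],[1.6,0.15,0,-0.45,20],[2.0,0.19,0,-0.55,20],[2.4,0.23,0,-0.7,20],[2.7,0.26,0,-0.8,20],[2.88,0.27,0,-0.82,20],[2.88,0.27,0,-0.82,20]],
  ],
)

```text
t: 3.55
ee_pos: [0.4854, 0.007, 0.021]
tool_rot: [0.748, 0.664, 0.0, -0.0]
wrist_force: [0.4, 0.1, -0.8]
grip_width: 0.0355
```

```bash
python3 look.py 3
```

```text
3.55 [0.4854 0.007  0.021 ] [ 7.481e-01  6.636e-01  1.000e-04 -1.000e-04] [ 0.4  0.1 -0.8] 0.03550860568462595
```

View pics/w3.png

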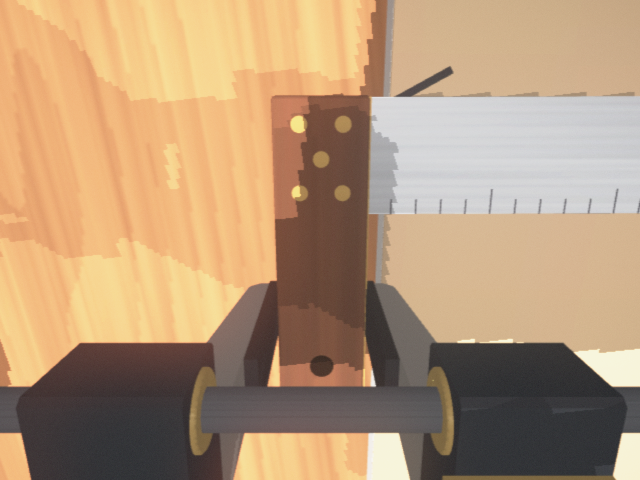

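View pics/s3.png

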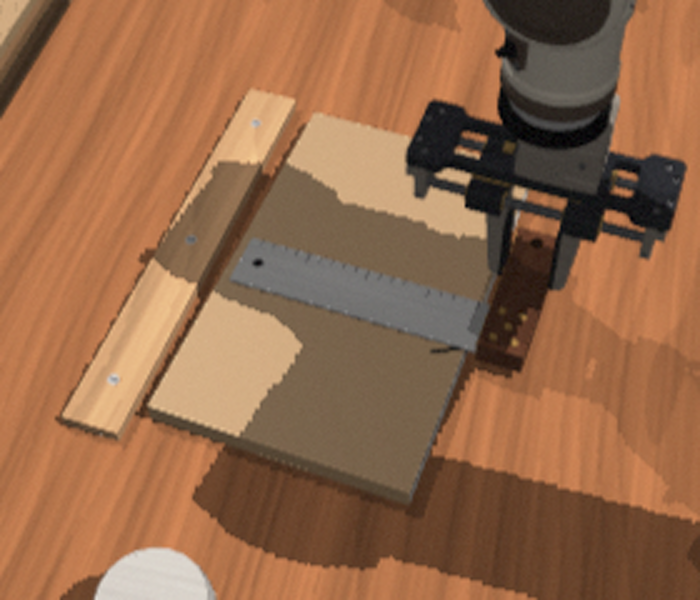

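```bash
python3 - <<'E'
from h import *
w=wrist(); cv2.imwrite("pics/w3z.png",cv2.resize(w["img"][0:480,340:480],None,fx=4,fy=4,interpolation=cv2.INTER_CUBIC)[:560*1])
for n,u,v,z in [("inL",370,97,.03),("in",367,270,.03),("near",390,0,.018),("near",383,100,.018),("near",376,300,.018),("near",368,460,.018)]: print(n,np.round(px2world((v,u),w,z)[:2]*1000,1))
E
```

```text
inL [513.3  86. ]
in [506.1  21.1]
near [525.  119.1]
near [519.5  84.9]
near [509.6   2.7]
near [498.3 -80. ]
```

View pics/w3z.png

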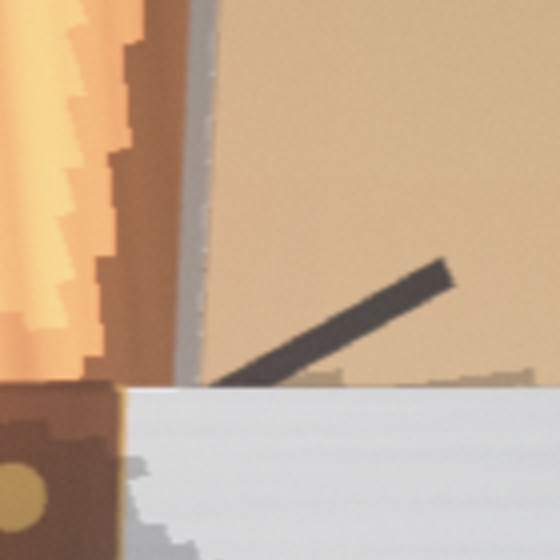

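Call:
carry_out(
  plan=[
    [[-0.04,0,0,0,20],[-0.08,0,0,0,20],[-0.08,0.1,0,0,20],[-0.08,0.2,0,0,20],[-0.08,0.2,0,0,20]],
  ],
)

```text
t: 4.2
ee_pos: [0.4905, 0.0035, 0.0212]
tool_rot: [0.748, 0.663, 0.0, 0.0]
wrist_force: [0.3, 0.1, -0.8]
grip_width: 0.0359
```

```bash
python3 look.py 4; python3 - <<'E'
import cv2
w=cv2.imread("pics/w4.png"); cv2.imwrite("pics/w4z.png",cv2.resize(w[0:140,340:480],None,fx=4,fy=4,interpolation=cv2.INTER_CUBIC))
E
```

```text
4.2 [0.4905 0.0035 0.0212] [7.485e-01 6.632e-01 1.000e-04 2.000e-04] [ 0.3  0.1 -0.8] 0.035922976030351765
```

View pics/w4z.png

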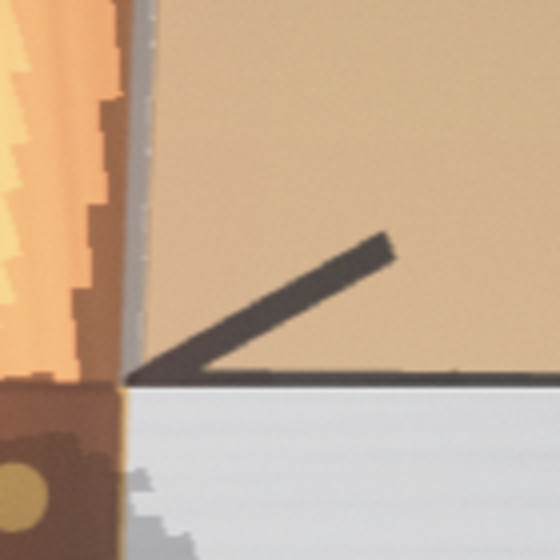

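Call:
carry_out(
  plan=[
    [[0,0.08,0,0,20],[0,0.16,0,0,20],[0,0.24,0,0,20],[0,0.32,0,0,20],[0,0.4,0,0,20],[0,0.4,0,0,20]],
  ],
)

```text
t: 4.9
ee_pos: [0.4991, 0.0027, 0.0209]
tool_rot: [0.748, 0.663, -0.001, -0.001]
wrist_force: [-4.2, -0.9, 2.3]
grip_width: 0.0359
```

```bash
python3 look.py 5
```

```text
4.9 [0.4991 0.0027 0.0209] [ 0.7482  0.6635 -0.0008 -0.0009] [-4.2 -0.9  2.3] 0.03585130615124483
```

View pics/w5.png

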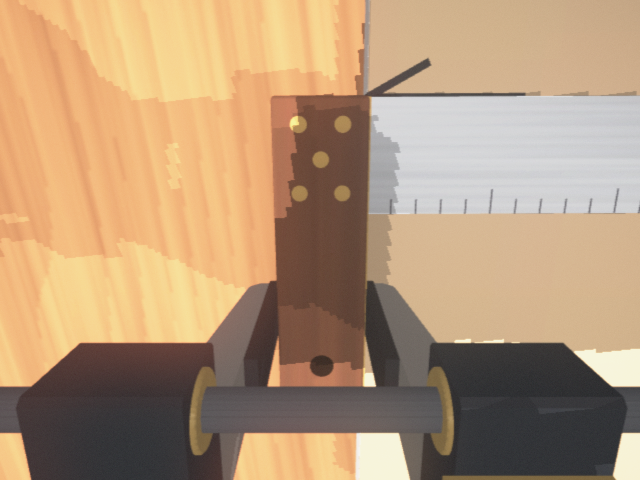

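View pics/s5.png

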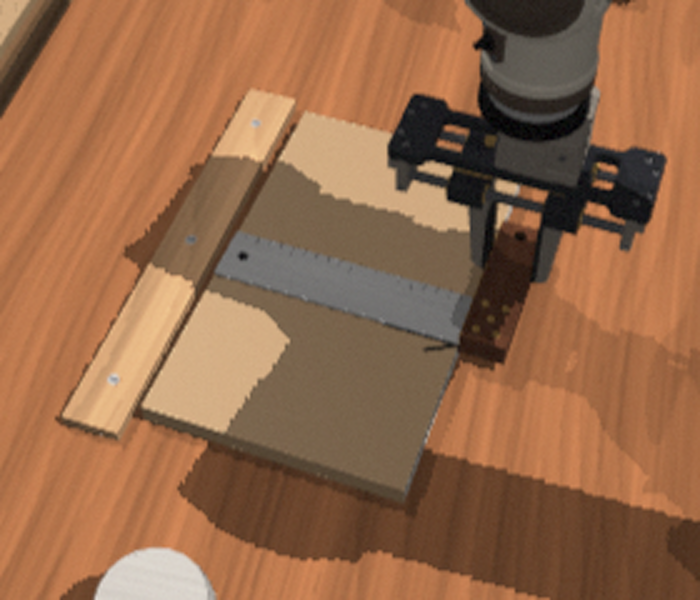

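```bash
python3 - <<'E'
from h import *
p=eyes.read_camera("side")
def S(u,v,z): return px2world((160+v/2.5,170+u/2.5),p,z)[:2]*1000
a=S(294,99,.012);b=S(119,437,.012)
import numpy as np
d=(b-a)/np.linalg.norm(b-a); print(a,b,np.degrees(np.arctan2(d[0],d[1])))
n=np.array([d[1],-d[0]])
for u,v in [(302,111),(143,411)]:
  c=S(u,v,.018); print(c,(a-c)@n)
E
```

```text
[ 717.46203904 -147.63948269] [747.35043215 212.0002139 ] 4.750733960485461
[ 704.6361133  -128.68679345] 14.351541702499043
[735.99890453 191.30650847] 9.598655958615778
```

Call:
carry_out(
  plan=[
    [[0,0.08,0,0,20],[0,0.16,0,0,20],[0,0.24,0,0,20],[0,0.32,0,-0.05,20],[0,0.38,0,-0.15,20],[0,0.38,0,-0.2,20]],
  ],
)

```text
t: 5.65
ee_pos: [0.509, 0.0014, 0.0209]
tool_rot: [0.743, 0.67, -0.0, -0.0]
wrist_force: [-3.8, -0.4, 1.4]
grip_width: 0.0358
```

```bash
python3 look.py 6
```

```text
5.65 [0.509  0.0014 0.0209] [ 7.426e-01  6.697e-01 -3.000e-04 -4.000e-04] [-3.8 -0.4  1.4] 0.03577621598863887
```

View pics/s6.png

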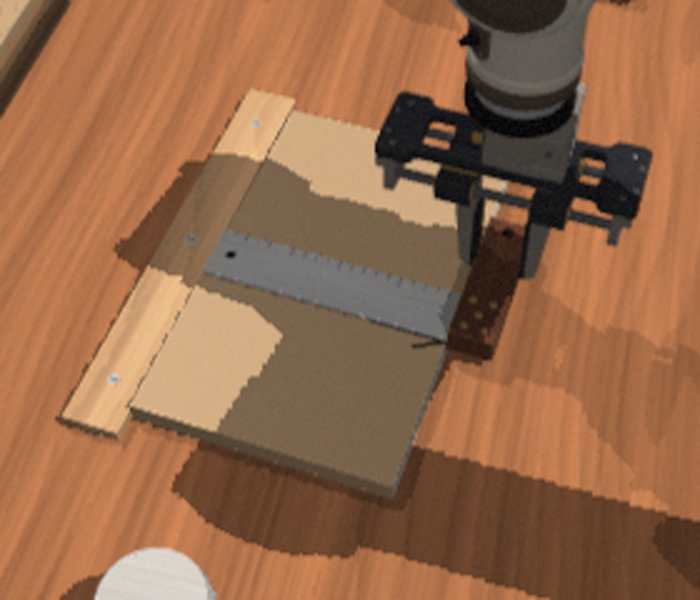

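Call:
carry_out(
  plan=[
    [[0,0.04,0,0,20],[0,0.08,0,0,20],[0,0.12,0,0,20],[0,0.12,0,0,20]],
  ],
)

```text
t: 6.15
ee_pos: [0.5113, 0.0009, 0.0209]
tool_rot: [0.742, 0.67, -0.001, -0.001]
wrist_force: [-7.9, -3.4, 4.4]
grip_width: 0.0358
```

```bash
cat > gap.py <<'E'
from h import *
p=eyes.read_camera("side"); im=p["img"]
cv2.imwrite("pics/g.png",cv2.resize(im[190:340,190:320],None,fx=4,fy=4,interpolation=cv2.INTER_CUBIC))
E
python3 gap.py; cp pics/g.png pics/g1.png
```

```text
(no output)
```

View pics/g1.png

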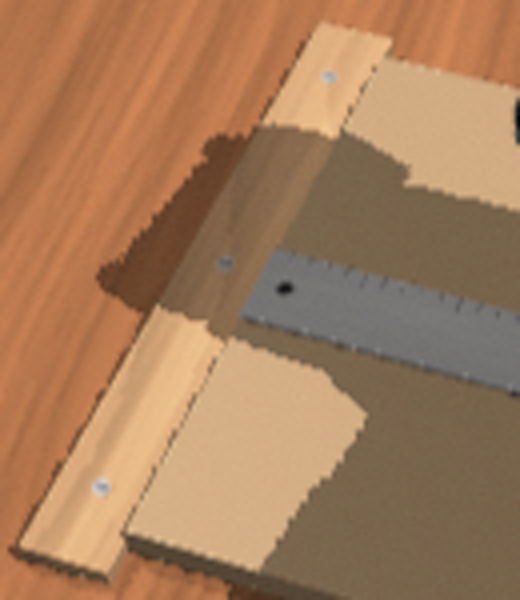

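Call:
carry_out(
  plan=[
    [[0,0.05,0,-0.05,20],[0,0.1,0,-0.1,20],[0,0.1,0,-0.1,20],[0,0.1,0,-0.1,20]],
  ],
)

```text
t: 6.6
ee_pos: [0.5122, 0.0006, 0.0206]
tool_rot: [0.739, 0.673, -0.003, -0.002]
wrist_force: [-12.5, -3.6, 8.1]
grip_width: 0.0356
```

Call:
carry_out(
  plan=[
    [[0,0.06,0,-0.03,20],[0,0.12,0,-0.06,20],[0,0.12,0,-0.06,20],[0,0.12,0,-0.06,20]],
  ],
)

```text
t: 7.0
ee_pos: [0.5122, 0.0007, 0.02]
tool_rot: [0.737, 0.676, -0.005, -0.005]
wrist_force: [-20.3, -3.0, 13.6]
grip_width: 0.0356
```

```bash
python3 look.py 7; python3 - <<'E'
from h import *
c=eyes.read_camera("scene"); cv2.imwrite("pics/c7.png",cv2.resize(c["img"][200:370,210:440],None,fx=3.4,fy=3.4,interpolation=cv2.INTER_CUBIC))
w=cv2.imread("pics/w7.png"); cv2.imwrite("pics/w7z.png",cv2.resize(w[0:140,340:480],None,fx=4,fy=4,interpolation=cv2.INTER_CUBIC))
E
```

```text
7.0 [0.5122 0.0007 0.02  ] [ 0.7373  0.6755 -0.005  -0.0047] [-20.3  -3.   13.6] 0.03564737998606337
```

View pics/c7.png

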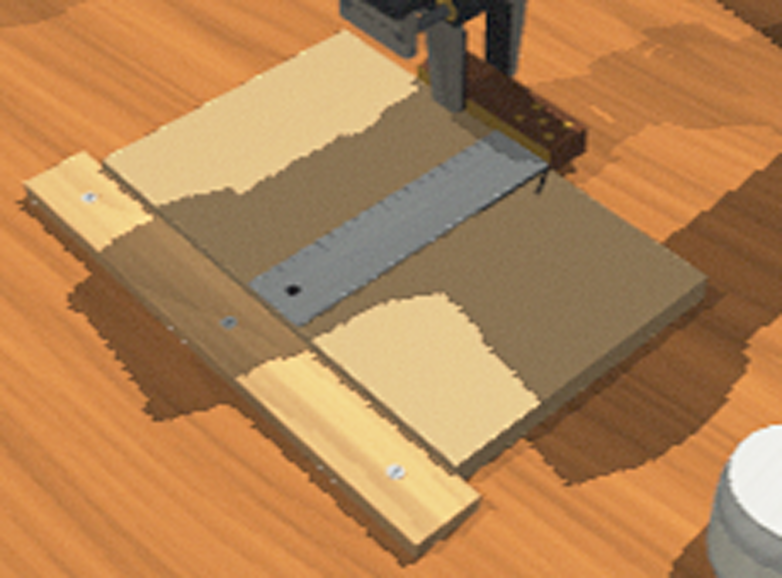

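View pics/w7.png

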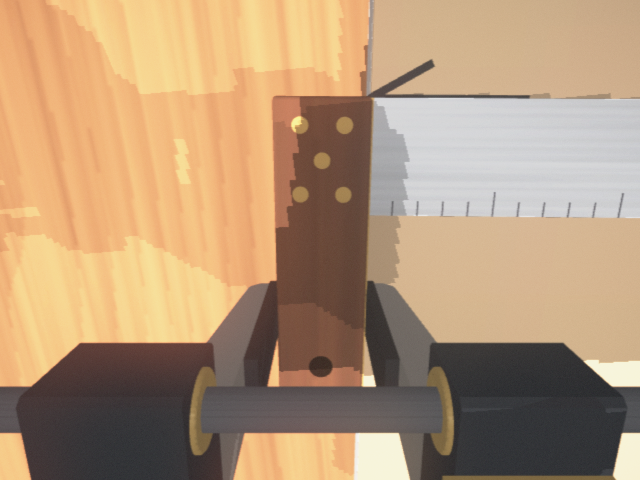

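View pics/w7z.png

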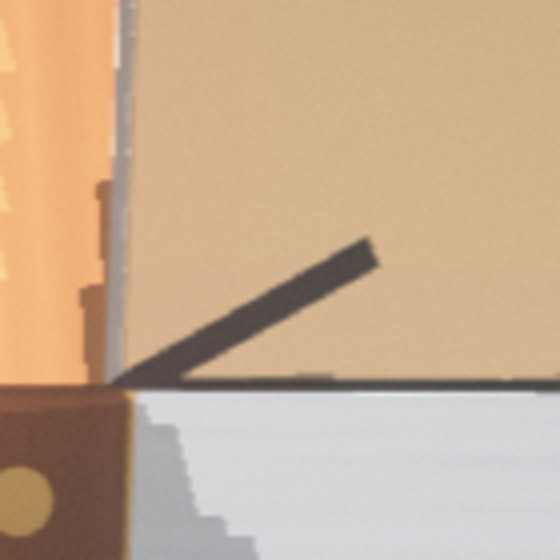

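Call:
carry_out(
  plan=[
    [[0,0,0,0,60],[0,0,0,0,60],[0,0,0,0,60],[0,0,0,0,60],[0,0,-0.5,0,60],[0,0,-1.5,0,60],[0,0,-2.5,0,60],[0,0,-2.5,0,60]],
  ],
)

```text
t: 7.95
ee_pos: [0.5215, -0.0001, 0.0883]
tool_rot: [0.738, 0.675, 0.003, 0.004]
wrist_force: [-0.1, -0.1, 0.6]
grip_width: 0.0604
```

```bash
python3 look.py 8; python3 - <<'E'
from h import *
c=eyes.read_camera("scene"); cv2.imwrite("pics/c8.png",cv2.resize(c["img"][200:370,210:440],None,fx=3.4,fy=3.4,interpolation=cv2.INTER_CUBIC))
E
```

```text
7.95 [ 5.215e-01 -1.000e-04  8.830e-02] [0.7378 0.675  0.0027 0.0037] [-0.1 -0.1  0.6] 0.06036848395597858
```

View pics/c8.png

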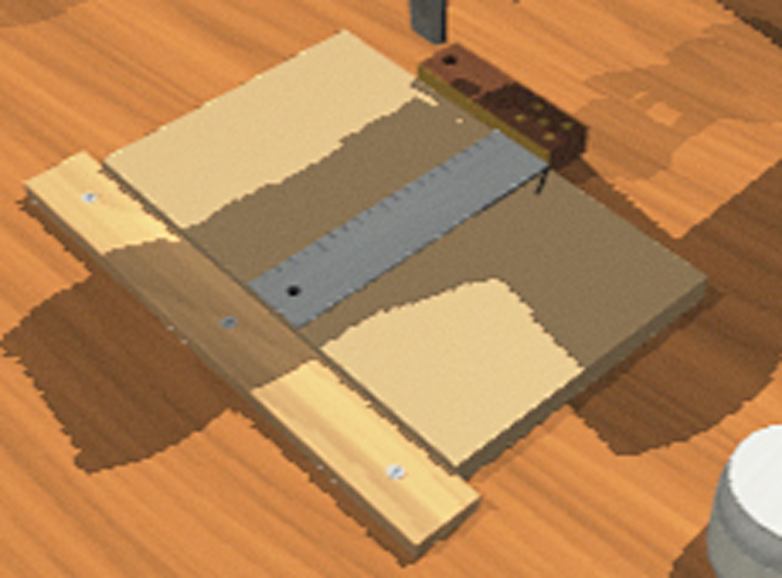

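View pics/w8.png

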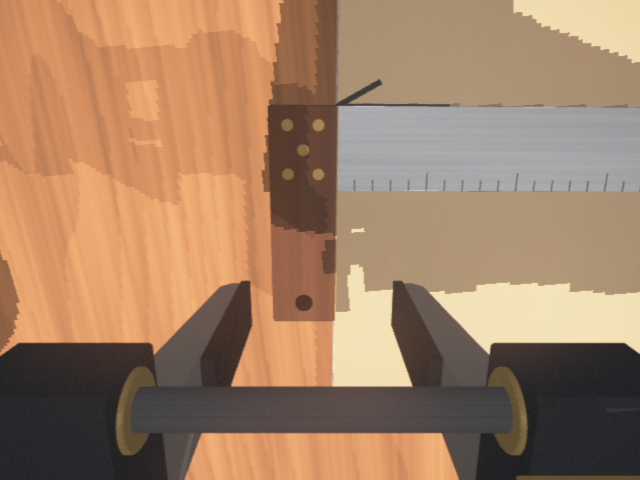

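Call:
carry_out(
  plan=[
    [[0,0.5,-1,0,60],[0,1.5,-2,0,60],[0,3,-3,0,60],[0,4.5,-3.5,0,60],[0,6,-3.5,0,60],[0,7.5,-3.5,0,60],[0,7.5,-3.5,0,60],[0,7.5,-3.5,0,60]],
  ],
)

```text
t: 8.9
ee_pos: [0.7036, -0.0159, 0.1683]
tool_rot: [0.738, 0.675, -0.001, -0.002]
wrist_force: [-0.2, -0.6, 0.9]
grip_width: 0.06
```

```bash
python3 look.py 9
```

```text
8.9 [ 0.7036 -0.0159  0.1683] [ 0.7378  0.675  -0.0013 -0.0017] [-0.2 -0.6  0.9] 0.059955550670765224
```

View pics/w9.png

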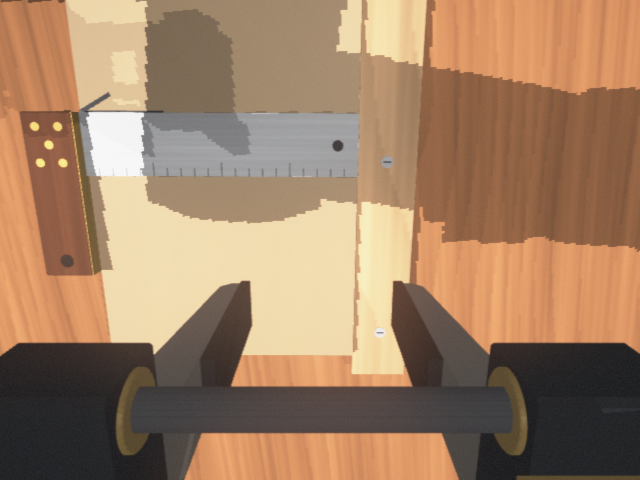

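Call:
carry_out(
  plan=[
    [[1.5,0.3,0,0,60],[3,0.6,0,0,60],[4.5,0.8,0,0,60],[6,1,0,0,60],[6,1,0,0,60],[6,1,0,0,60]],
  ],
)

```text
t: 9.6
ee_pos: [0.742, 0.1317, 0.1716]
tool_rot: [0.737, 0.676, -0.0, 0.0]
wrist_force: [-0.3, 0.1, -0.1]
grip_width: 0.0601
```

```bash
python3 look.py 10; python3 - <<'E'
import cv2,numpy as np
a=cv2.imread("pics/w9.png")[200:390,300:420]; b=cv2.imread("pics/w10.png")
cv2.imwrite("pics/z9.png",cv2.resize(a,None,fx=3,fy=3,interpolation=cv2.INTER_CUBIC))
E
```

```text
9.6 [0.742  0.1317 0.1716] [ 7.373e-01  6.755e-01 -2.000e-04  2.000e-04] [-0.3  0.1 -0.1] 0.06014231731525571
```

View pics/z9.png

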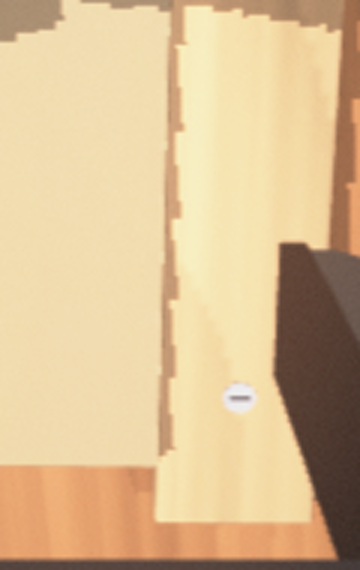

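View pics/w10.png

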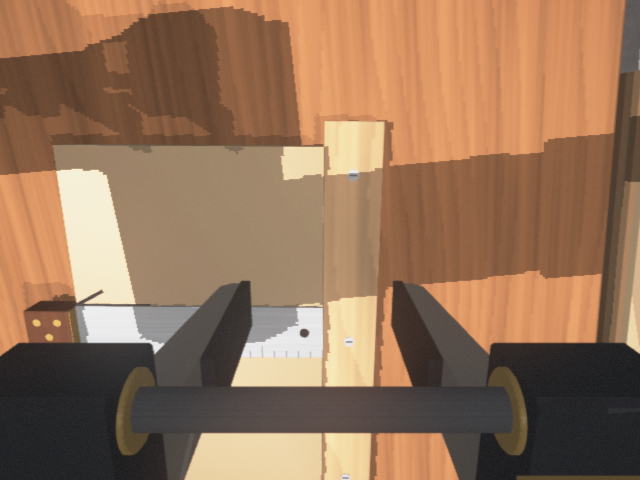

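```bash
python3 - <<'E'
import cv2,numpy as np
b=cv2.imread("pics/w8.png")[80:340,260:400]; cv2.imwrite("pics/z8.png",cv2.resize(b,None,fx=2.3,fy=2.3,interpolation=cv2.INTER_CUBIC))
b=cv2.imread("pics/w10.png")[100:320,270:400]; cv2.imwrite("pics/z10.png",cv2.resize(b,None,fx=2.7,fy=2.7,interpolation=cv2.INTER_CUBIC))
E
```

```text
(no output)
```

View pics/z8.png

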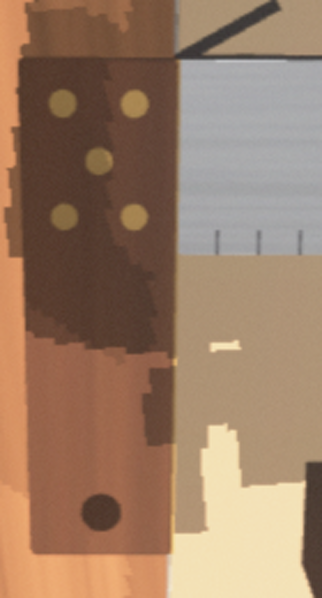

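View pics/z10.png

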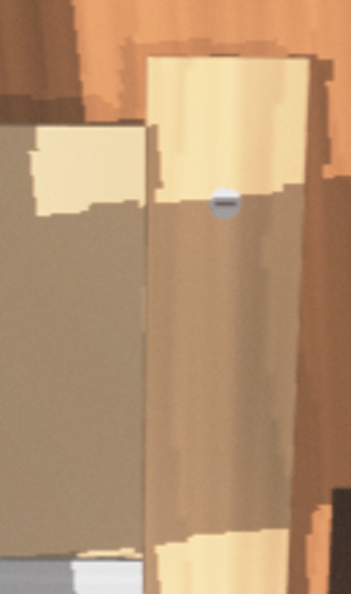

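```bash
python3 -c "
from h import *
print(workorder.hand_in())"
```

```text
the job is handed in; nothing more can be done
None
```

The panel is seated against the bench stop, the square is flush on the panel's near edge and on the pencil mark, and the job is handed in. It took about 10 s on the robot's clock; `hand_in` gives no verdict.

I gripped the square by its stock and slid it left until the blade's outer edge was on the mark. I then used the stock to push the panel back, turning slightly to square it up. I let go and lifted clear once it stopped moving at about 20 N (the task suggested up to 15 N to square it up).

**Final checks, from the pictures:**
- **Panel:** both ends of the far edge show only a hairline against the stop, about 1 mm or less.
- **Square:** the stock looks flush with the near edge along its length, with any gap under 1 mm. The blade lies flat, and about 0.8 mm of the 3 mm pencil line still shows beside it, so it is roughly 0.7 mm off the mark's middle.
- **Robot:** it is clear of everything, and the force reading was about zero at the last sense.
- **Bystanders:** I did not re-measure the glue, filler, screwdriver or sanding block. The arm was not sent near them.

No check failed. Early on, the side and wrist cameras disagreed by 2–4 mm on most points and about 10 mm on one stock corner. I settled the position from the wrist view of the mark itself.

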